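# Shut the photometer cover and press start

## Task

A sample is in the photometer: with the fingertips, gently push its half-open sample-chamber cover shut, and only then press the start key (the one oblong, bar-shaped key among the four) fully down and let it come back up. Touch no other key, leave the vial, the cuvette and everything on the bench where they stand, pick nothing up, and finish with the hand clear.

Things in the scene. Friction and masses are not known exactly. Their poses are not given: they have to be found in the camera images.
- photometer: White bench photometer 280 mm deep (x), 400 mm wide (y), fixed; origin: centre of its underside; flat deck 110 mm up. x points to its rear (robot on its -x side), y to its left. Sample chamber with cover on the left half; on the right half four keys on pods, 2 x 2, 62 mm between centres, in any arrangement, pattern's centre at x -74, y -115 mm; flat display behind them.
- cover (a joint): Angle of the chamber cover: 0 = shut flat, grows as its free edge rises (starts at 0.55 to 1.0 rad; stop at 1.2). A friction hinge holds it where it is left; 1 to 3 N straight down 50 mm from the hinge moves it. Plain grey flap 130 mm from hinge to free edge, 100 wide, 8 thick, hinged along the rear, free edge to the front. Shut, its upper face is 123 mm above the bench.
- cover_hinge (a point): Middle of the cover's hinge line (75 mm behind and 90 mm to the left of the photometer's origin, 119 mm above the bench); its axes turn with the cover: x from the free edge to the hinge, y along the hinge, z out of the outer (upper) face.
- cover_edge (a point): Middle of the cover's free edge, on its outer face, 130 mm from the hinge; axes as cover_hinge.
- start_pod: The fixed flat square pod, 50 x 52 x 4 mm, light grey, lying on the deck, that carries the start key; origin at the centre of its underside, axes parallel to the photometer's.
- start_top (a point): Centre of the top face of the start key: the only oblong bar key, 46 mm long across the photometer (its y) by 18 mm. All keys are of the same dark grey plastic; at rest their tops stand 13 mm above the deck.
- start_key (a joint): How far the start key is pressed down (m): 0 at rest, 0.005 at the bottom stop. Spring: starts to move at about 2 N, bottoms at about 4 N, comes back up when released.
- round_pod: The fixed flat square pod, 50 x 52 x 4 mm, light grey, lying on the deck, that carries the round key; origin at the centre of its underside, axes parallel to the photometer's.
- round_top (a point): Centre of the top face of a round key 22 mm in diameter; leave alone. All keys are of the same dark grey plastic; at rest their tops stand 13 mm above the deck.
- round_key (a joint): How far the round key is pressed down (m): 0 at rest, 0.005 at the bottom stop. Spring: starts to move at about 2 N, bottoms at about 4 N, comes back up when released.
- square_pod: The fixed flat square pod, 50 x 52 x 4 mm, light grey, lying on the deck, that carries the square key; origin at the centre of its underside, axes parallel to the photometer's.
- square_top (a point): Centre of the top face of a square key 20 x 20 mm; leave alone. All keys are of the same dark grey plastic; at rest their tops stand 13 mm above the deck.
- square_key (a joint): How far the square key is pressed down (m): 0 at rest, 0.005 at the bottom stop. Spring: starts to move at about 2 N, bottoms at about 4 N, comes back up when released.
- cross_pod: The fixed flat square pod, 50 x 52 x 4 mm, light grey, lying on the deck, that carries the cross key; origin at the centre of its underside, axes parallel to the photometer's.
- cross_top (a point): Centre of the top face of a plus-shaped key 28 mm across; leave alone. All keys are of the same dark grey plastic; at rest their tops stand 13 mm above the deck.
- cross_key (a joint): How far the cross key is pressed down (m): 0 at rest, 0.005 at the bottom stop. Spring: starts to move at about 2 N, bottoms at about 4 N, comes back up when released.
- vial: Small capped glass vial, diameter 25 mm, 45 mm tall, standing on the deck between the keys and the cover; loose, to be left alone. Origin at the centre of its underside.
- cuvette: Square glass cuvette with white stopper, 15 mm wide, 45 mm tall, standing on the deck between display and cover; loose, to be left alone. Origin at the centre of its underside.
- jar: White reagent jar with blue cap, diameter 68 mm, 110 mm tall, on the bench; loose, to be left alone. Origin at the centre of its underside.
- beaker: Glass beaker, diameter 84 mm, 110 mm tall, on the bench; loose, to be left alone. Origin at the centre of its underside.
- flask: Glass flask with a long neck, diameter 68 mm, 150 mm tall, on the bench; loose, to be left alone. Origin at the centre of its underside.
- pipette: White pipette lying on the bench, about 230 mm long along its x, 24 mm thick; loose, to be left alone. Origin at the centre line of its underside.

How it is judged:
On the way, in this order (a step that is already met when the one before it is completed fails the run):
1. the cover is shut (within 0.05 rad) (value of joint cover below 0.05 rad), for 0.1 s.
2. the start key is pressed down, with the cover shut (value of joint start_key above 0.0035 m and value of joint cover below 0.05 rad), for 0.05 s.
At the end, for the whole second after the job is handed in: Cover shut within 0.05 rad (about 6 mm at its free edge), all four keys back up within 1 mm, loose things within 15 mm of where they started (value of joint cover below 0.05 rad and value of joint each of start_key, round_key, square_key, cross_key below 0.001 m and distance of each of vial, cuvette, jar, beaker, flask, pipette from where it was at the start of the episode below 0.015 m); the robot touches nothing.
It fails at once if another key, or the pod under it, is touched (over 0.5 N) or pressed (contact force between any of the fingers, the arm and round_pod above 0.5 N or contact force between any of the fingers, the arm and square_pod above 0.5 N or contact force between any of the fingers, the arm and cross_pod above 0.5 N or value of joint any of round_key, square_key, cross_key above 0.0015 m).
It fails at once if the start key is pressed while the cover is open (value of joint start_key above 0.002 m and value of joint cover above 0.08 rad).
It fails at once if the photometer, its cover or its start key is pressed with more than 40 N (contact force between any of the fingers, the arm and photometer above 40 N or contact force between any of the fingers, the arm and start_pod above 40 N).
It fails at once if a loose thing is moved or lifted by more than 15 mm (distance of any of vial, cuvette, jar, beaker, flask, pipette from where it was at the start of the episode above 0.015 m).
It also fails if it takes over 42 s, if anything falls off the work surface, if the arm or the gripper's body presses on something with over 40 N, if the wrist force passes 120 N, or if a joint passes its speed limit or range.

## Robot

A 6-joint arm with a two-finger parallel gripper is mounted at the origin on the work surface. World frame = base frame: x ahead of the robot, y to its left, z up, the work surface at z = 0. Lengths are in m, angles in rad, forces in N, time in s.
With the tool pointing down it reaches from about 0.3 to 0.825 m from the base axis. Payload 5.4 kg.
Tool frame: the origin (TCP) lies on the centre line of the jaws, within the pads' length; the fingertips stand 17 mm ahead of it and the grasp point (between the pads) lies 2 mm behind it (tip_reach is the z of the fingertips in the tool frame, in m); z points along the fingers, y is the line along which they close (so a half turn about z gives the same grasp; the last joint's range is limited). The gripper opens to 92 mm and grips with 3 to 60 N. Pads are 20 mm wide; open, the fingers measure 128 mm over their backs; the gripper's body (75 mm by 189 mm) begins 69 mm behind the grasp point.
Start: joints at [-1.431, 0.158, 1.597, -0, 1.386, -0.21], TCP at [0.197, -0.54, 0.232] pointing down, gripper open.
Joint ranges: [-2.91, 2.91], [-0.94, 2.29], [0.18, 2.7], [-1.29, 4.43], [0.17, 2.64], [-3, 3]. Speed limits (rad/s): [2.57, 2.57, 3.14, 3.14, 3.14, 3.14].

## Interface

Orientations are given as a unit quaternion [w, x, y, z].
In Python, from plant import observe, camera, get_calibration, hand_in, tip_reach gives the robot as it stands.
- The arm moves only by the tool send_rows, never from a script. Its argument "series" is a list of rows, each an object of numbers: "wx", "wy", "wz": the turn, a rotation vector about the world's x, y, z scaled (see below); "x", "y", "z": the shift along the world's x, y, z scaled (see below); "grip": the finger opening in mm, from 0 to 91.9. A call has 1 to 8 rows; each row is the pose to reach, as a shift and turn from the pose commanded when the call began; what a row does not reach only later rows make up. The controller multiplies each number of a shift by 0.3 m and each number of a turn by 0.5 rad. A row lasts 1/10 s, in which the tool goes at most 50 mm and 8.59 degrees, less where a joint would pass 70% of its speed; a pose out of reach is approached as far as the arm can. A call with a number of a shift or a turn outside -1 to 1 is refused whole. A call with a gripper value outside its range is refused whole. The fingers move at their own pace and stop on an object; "grip_force" is the grip in N (left out, the last holds). Time passes only in rows, so rows that repeat a pose let the fingers close. It gives the time, the measured TCP pose, the force, the opening and the grip force at its end, in the units of the state.
- observe(): the state, without advancing time (a new reading comes with each control period).
- camera(name): name is "side" or "top" or "wrist"; returns the picture (384x512x3 uint8, blue, green, red); there is no depth.
- get_calibration(name): a dict with "vertical_fov" (degrees; the focal length in pixels is half the picture's height over the tangent of half this angle, whatever the lens; pixels are square), "cx", "cy" (the principal point, pixels), "xyz" and "orientation" of the camera in the world. Camera axes: x right, y up, looking along -z (the intrinsics and any distortion apply to the point x, -y, -z); pixel columns grow to the right and rows downward; lengths in m; the calibration is good to about 2 mm. A picture is of the moment at which its call begins: read the wrist's pose just before it. get_calibration takes no time and is no camera call; for the wrist camera it gives the pose at the moment of the call.
- hand_in(): hands the job in; it is judged then, once.
The state is a dict: "clock": time; "joints": joint angles; "dq": joint speeds; "tau": joint torques, N m; "position": TCP position; "orientation": TCP orientation; "contact_force": force on the tool from outside, world axes, zero at the start; "torque": the same for the moment, N m; "finger_gap": finger opening in m; "gripper_force": force on a finger pad.
Only numpy, scipy, OpenCV 4.12 (cv2) and the standard library are available. Lean on these libraries where they do the work, as an engineer would, in place of code of your own. Each camera call takes 0.05 s, during which the arm holds its last target. There are 200 camera calls.

## Working session

There is one attempt and no reset: what is moved stays moved. The work goes in short steps, Python scripts to look and compute and a tool call to move; the robot and the scene stay as the last step left them, time stands still between calls to the robot, and variables do not carry over. Pictures are saved under pics/ and viewed, at most 10 in all, crops included, and the job is handed in when it is done.

Besides the shell and the picture viewer there is one more tool, called after "Emit:" as name([rows], argument=value, ...), one row to a line, values as JSON. send_rows: Moves the arm, as the interface text tells. Shifts and turns lie within -1 to 1; 1 stands for 0.3 m of shift or 0.5 rad of turn. Its arguments: {"type":"object","properties":{"series":{"type":"array","items":{"type":"object","properties":{"wx":{"type":"number","minimum":-1,"maximum":1},"wy":{"type":"number","minimum":-1,"maximum":1},"wz":{"type":"number","minimum":-1,"maximum":1},"x":{"type":"number","minimum":-1,"maximum":1},"y":{"type":"number","minimum":-1,"maximum":1},"z":{"type":"number","minimum":-1,"maximum":1},"grip":{"type":"number"}}}},"grip_force":{"type":"number"}},"required":["series"]}

```bash
mkdir -p pics; ls
python3 - <<'E'
from plant import *
import cv2
for n in("top","side"):
    cv2.imwrite(f"pics/{n}0.png",camera(n)); print(n,get_calibration(n))
s=observe();print(s["clock"],s["position"],s["orientation"],s["contact_force"],tip_reach)
E
```

```text
pics
top {'vertical_fov': 47.54071560755936, 'cx': 257.3526436871444, 'cy': 196.4715512043742, 'xyz': array([0.35361388, 0.01589222, 1.45604561]), 'orientation': array([ 0.71420131,  0.04738715, -0.04559601, -0.69684428])}
side {'vertical_fov': 49.811392817012546, 'cx': 252.0830074764362, 'cy': 194.9209229457244, 'xyz': array([0.48709132, 0.9123133 , 0.93965422]), 'orientation': array([-0.01721711, -0.0012712 ,  0.39967131,  0.91649593])}
0.1 [ 0.19696441 -0.53964654  0.23073591] [-8.38785253e-04  9.84741796e-01  1.74019801e-01  3.78712719e-05] [1.1212757  0.50570973 0.03738706] 0.017
```

View pics/top0.png

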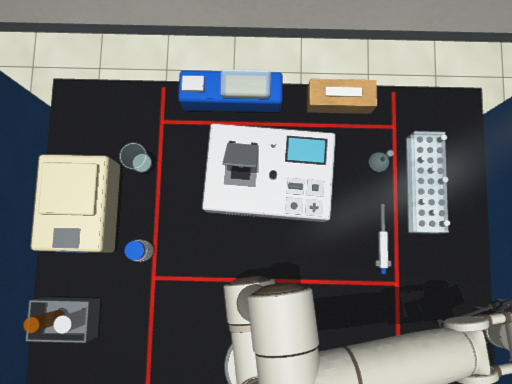

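View pics/side0.png

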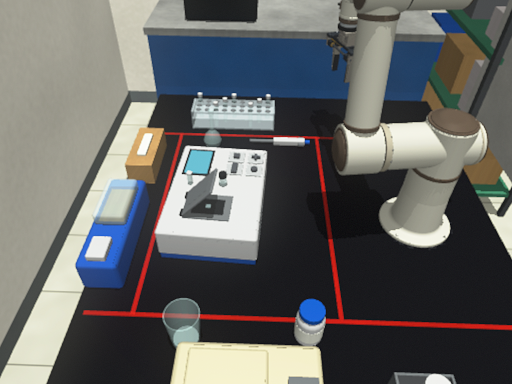

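The top view shows the photometer deck with corners near (210,124), (335,131), (330,220) and (203,211). The oblong start key is near (296,186), rear-left of the four; the vial is near (273,174) and the open cover near (241,160). Next I'll convert these to positions.

```bash
cat > h.py <<'E'
import numpy as np,cv2
from scipy.spatial.transform import Rotation as R
from plant import *
def ray(c,u,v):
    f=192/np.tan(np.radians(c["vertical_fov"]/2))
    d=np.array([(u-c["cx"])/f,-(v-c["cy"])/f,-1.])
    return np.array(c["xyz"]),R.from_quat(c["orientation"],scalar_first=True).apply(d)
def onz(c,u,v,z):
    o,d=ray(c,u,v); return o+d*(z-o[2])/d[2]
def proj(c,p):
    f=192/np.tan(np.radians(c["vertical_fov"]/2))
    q=R.from_quat(c["orientation"],scalar_first=True).inv().apply(np.array(p)-c["xyz"])
    return c["cx"]-f*q[0]/q[2],c["cy"]+f*q[1]/q[2]
E
python3 - <<'E'
from h import *
im=cv2.imread("pics/top0.png");c=get_calibration("top")
m=(im.min(2)>170).astype(np.uint8);m[:118]=0;m[225:]=0;m[:,:195]=0;m[:,345:]=0
k=max(cv2.findContours(m,0,2)[0],key=cv2.contourArea)
pts=np.array([onz(c,*p,.11)[:2] for p in k[:,0]],np.float32)
(cx,cy),wh,a=cv2.minAreaRect(pts);print(cx,cy,wh,a,cv2.boundingRect(k))
b=cv2.boxPoints(((cx,cy),wh,a));print(b)
for n,p,z in[("start",(296,186),.123),("sq",(315,188),.123),("round",(294,206),.123),("cross",(314,207),.123),("vial",(273,174),.155)]:print(n,onz(c,*p,z))
A=cv2.resize(im[115:230,195:345],None,fx=4,fy=4,interpolation=2)
cv2.imwrite("pics/c1.png",A)
E
```

```text
0.6141296029090881 -0.013816162943840027 (0.3950967788696289, 0.2754395604133606) 86.64706420898438 (203, 124, 132, 96)
[[ 0.4650917  -0.20297165]
 [ 0.74005973 -0.21908112]
 [ 0.7631675   0.17533933]
 [ 0.48819947  0.1914488 ]]
start [ 0.56560601 -0.09727907  0.123     ]
sq [ 0.56078809 -0.15608941  0.123     ]
round [ 0.50321274 -0.09194142  0.123     ]
cross [ 0.50163045 -0.15344822  0.123     ]
vial [ 0.59561541 -0.02439346  0.155     ]
```

View pics/c1.png

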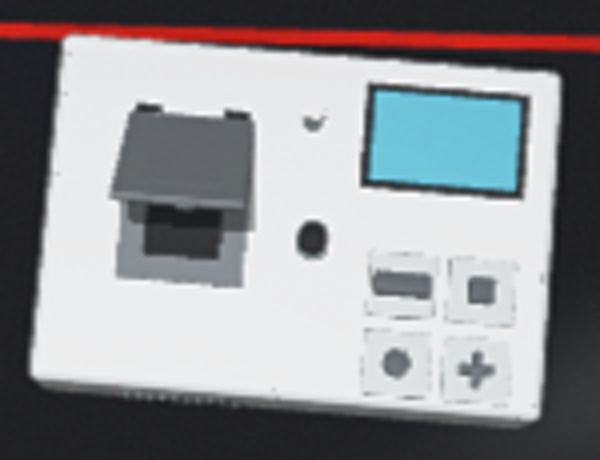

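Run:
```python
from h import *
ct=get_calibration("top");cs=get_calibration("side")
C=np.array([.614,-.014,0]);yaw=np.arctan2(-.0585,.998);Rz=R.from_euler("z",yaw)
W=lambda p:C+Rz.apply(p)
print("yaw",yaw,"start",W([-.043,-.084,.123]),"hinge",W([.075,.09,.119]))
for y in(.04,.09,.14):
  for a in np.arange(.55,1.01,.15):
    p=W([.075-.13*np.cos(a)-.004*np.sin(a),y,.119+.13*np.sin(a)+.004*np.cos(a)])
    print(y,round(a,2),np.round(proj(ct,p)),np.round(proj(cs,p)))
```

```text
yaw -0.05855023665148057 start [ 0.56615827 -0.09533984  0.123     ] hinge [0.69413799 0.07145702 0.119     ]
0.04 0.55 [255. 177.] [227. 175.]
0.04 0.7 [256. 172.] [223. 171.]
0.04 0.85 [256. 167.] [218. 167.]
0.04 1.0 [257. 161.] [212. 163.]
0.09 0.55 [239. 176.] [224. 187.]
0.09 0.7 [239. 171.] [220. 183.]
0.09 0.85 [239. 166.] [215. 178.]
0.09 1.0 [239. 160.] [209. 175.]
0.14 0.55 [222. 174.] [222. 200.]
0.14 0.7 [222. 170.] [217. 195.]
0.14 0.85 [222. 164.] [212. 191.]
0.14 1.0 [222. 158.] [206. 187.]
```

Emit:
send_rows([
  {"x": 0, "y": 0, "z": 0.17, "grip": 0},
  {"x": 0, "y": 0, "z": 0.34, "wz": -0.2, "grip": 0},
  {"x": 0.08, "y": 0.12, "z": 0.5, "wz": -0.4, "grip": 0},
  {"x": 0.18, "y": 0.25, "z": 0.5, "wz": -0.6, "grip": 0},
  {"x": 0.28, "y": 0.38, "z": 0.5, "wz": -0.82, "grip": 0},
  {"x": 0.38, "y": 0.51, "z": 0.5, "wz": -0.82, "grip": 0},
  {"x": 0.48, "y": 0.64, "z": 0.5, "wz": -0.82, "grip": 0},
  {"x": 0.58, "y": 0.77, "z": 0.5, "wz": -0.82, "grip": 0},
])

```text
$.series[0]: bad value
```

Emit:
send_rows([
  {"x": 0, "y": 0, "z": 0.17, "wx": 0, "wy": 0, "wz": 0, "grip": 0},
  {"x": 0, "y": 0, "z": 0.34, "wx": 0, "wy": 0, "wz": -0.2, "grip": 0},
  {"x": 0.08, "y": 0.12, "z": 0.5, "wx": 0, "wy": 0, "wz": -0.4, "grip": 0},
  {"x": 0.18, "y": 0.25, "z": 0.5, "wx": 0, "wy": 0, "wz": -0.6, "grip": 0},
  {"x": 0.28, "y": 0.38, "z": 0.5, "wx": 0, "wy": 0, "wz": -0.82, "grip": 0},
  {"x": 0.38, "y": 0.51, "z": 0.5, "wx": 0, "wy": 0, "wz": -0.82, "grip": 0},
  {"x": 0.48, "y": 0.64, "z": 0.5, "wx": 0, "wy": 0, "wz": -0.82, "grip": 0},
  {"x": 0.58, "y": 0.77, "z": 0.5, "wx": 0, "wy": 0, "wz": -0.82, "grip": 0},
])

```text
clock: 0.9
position: [0.3671, -0.3133, 0.3813]
orientation: [-0.0, 1.0, -0.03, -0.0]
contact_force: [1.6, -0.4, -0.7]
finger_gap: 0.0302
gripper_force: 0.0
```

Emit:
send_rows([
  {"x": 0.08, "y": 0.12, "z": 0, "wx": 0, "wy": 0, "wz": 0, "grip": 0},
  {"x": 0.17, "y": 0.25, "z": 0, "wx": 0, "wy": 0, "wz": 0, "grip": 0},
  {"x": 0.25, "y": 0.37, "z": 0, "wx": 0, "wy": 0, "wz": 0, "grip": 0},
  {"x": 0.33, "y": 0.5, "z": 0, "wx": 0, "wy": 0, "wz": 0, "grip": 0},
  {"x": 0.42, "y": 0.62, "z": 0, "wx": 0, "wy": 0, "wz": 0, "grip": 0},
  {"x": 0.5, "y": 0.75, "z": 0, "wx": 0, "wy": 0, "wz": 0, "grip": 0},
  {"x": 0.58, "y": 0.87, "z": 0, "wx": 0, "wy": 0, "wz": 0, "grip": 0},
  {"x": 0.66, "y": 1, "z": 0, "wx": 0, "wy": 0, "wz": 0, "grip": 0},
])

```text
clock: 1.7
position: [0.565, -0.0135, 0.3811]
orientation: [0.0, 1.0, -0.03, -0.0]
contact_force: [0.6, -1.0, 0.4]
finger_gap: 0.0003
gripper_force: 0.0
```

Emit:
send_rows([
  {"x": 0.1, "y": 0.14, "z": 0, "wx": 0, "wy": 0, "wz": 0, "grip": 0},
  {"x": 0.2, "y": 0.28, "z": -0.05, "wx": 0, "wy": 0, "wz": 0, "grip": 0},
  {"x": 0.2, "y": 0.28, "z": -0.15, "wx": 0, "wy": 0, "wz": 0, "grip": 0},
  {"x": 0.2, "y": 0.28, "z": -0.27, "wx": 0, "wy": 0, "wz": 0, "grip": 0},
  {"x": 0.2, "y": 0.28, "z": -0.27, "wx": 0, "wy": 0, "wz": 0, "grip": 0},
])

```text
clock: 2.2
position: [0.6214, 0.0696, 0.2935]
orientation: [-0.0, 1.0, -0.03, -0.006]
contact_force: [-0.2, -0.4, -1.0]
finger_gap: 0.0006
gripper_force: 0.0
```

Run:
```python
from h import *
s=observe();print(s["position"],s["orientation"],s["contact_force"],s["clock"])
c=get_calibration("wrist");im=camera("wrist");cv2.imwrite("pics/w1.png",im)
np.save("w1.npy",c,allow_pickle=True);print(c)
S=camera("side");cv2.imwrite("pics/s1.png",np.hstack([cv2.resize(S[110:280,120:320],None,fx=2.2,fy=2.2),]))
```

```text
[0.62138757 0.06956685 0.29352278] [-3.00456133e-04  9.99539841e-01 -2.96656862e-02 -6.32162109e-03] [-0.15847515 -0.41295418 -1.03741057] 2.2
{'vertical_fov': 63.12166754847529, 'cx': 253.11499469137382, 'cy': 186.07370049029106, 'xyz': array([0.69044748, 0.06583565, 0.44550292]), 'orientation': array([-0.68016943,  0.08825387, -0.09368779,  0.72166709])}
```

View pics/w1.png

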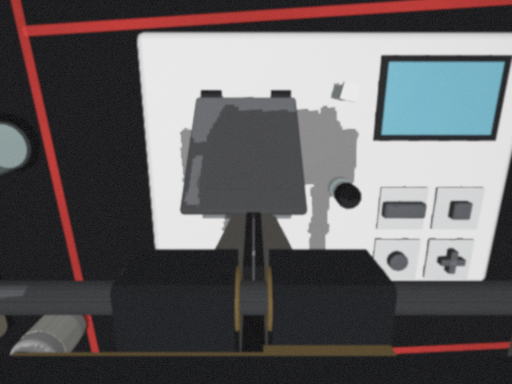

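View pics/s1.png

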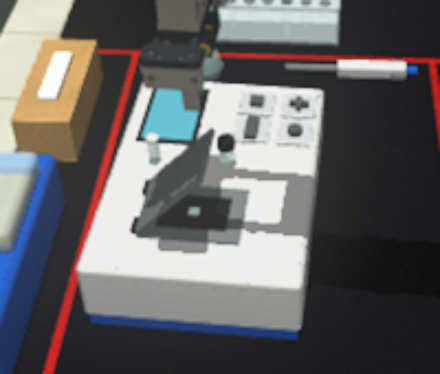

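Run:
```python
from h import *
c=np.load("w1.npy",allow_pickle=True).item()
C=np.array([.614,-.014,0]);Rz=R.from_euler("z",-.0585)
W=lambda p:C+Rz.apply(p)
for a in(.75,.85,.95):print(a,[np.round(proj(c,W([.075-.13*np.cos(a)-.004*np.sin(a),y,.119+.13*np.sin(a)+.004*np.cos(a)]))) for y in(.04,.14)])
print("tip",proj(c,[.6214,.0696,.2765]))
for p in((404,210),(398,261),(460,210),(451,261)):
  q=onz(c,*p,.123);print(q,Rz.inv().apply(q-C)*1e3)
s=observe();print(s["position"],s["orientation"],s["clock"])
```

```text
0.75 [array([308., 225.]), array([184., 225.])]
0.85 [array([311., 218.]), array([181., 218.])]
0.95 [array([313., 209.]), array([177., 210.])]
tip (np.float64(253.69950824951175), np.float64(227.0154693558319))
[ 0.56882561 -0.09155323  0.123     ] [-40.56283898 -80.06175496 123.        ]
[ 0.50756085 -0.08864596  0.123     ] [-101.89277746  -80.74140409  123.        ]
[ 0.56521893 -0.15243373  0.123     ] [ -40.60386884 -141.04898846  123.        ]
[ 0.50399117 -0.14891495  0.123     ] [-101.9326223  -141.11600187  123.        ]
[0.62401903 0.0687056  0.30049127] [-3.00967138e-05  9.99544067e-01 -3.01821714e-02 -8.33083533e-04] 2.3
```

The wrist view shows the cover's free edge from (182,213) to (305,213), which puts the angle near 0.9 rad. The start key is at (404,210). The side crop shows the cover half open and the hand above it. Next I'll lower the fingertips onto the cover.

Emit:
send_rows([
  {"x": 0.06, "y": 0, "z": -0.08, "wx": 0, "wy": 0, "wz": 0, "grip": 0},
  {"x": 0.06, "y": 0, "z": -0.18, "wx": 0, "wy": 0, "wz": 0, "grip": 0},
  {"x": 0.06, "y": 0, "z": -0.24, "wx": 0, "wy": 0, "wz": 0, "grip": 0},
  {"x": 0.06, "y": 0, "z": -0.27, "wx": 0, "wy": 0, "wz": 0, "grip": 0},
  {"x": 0.06, "y": 0, "z": -0.3, "wx": 0, "wy": 0, "wz": 0, "grip": 0},
  {"x": 0.06, "y": 0, "z": -0.33, "wx": 0, "wy": 0, "wz": 0, "grip": 0},
  {"x": 0.06, "y": 0, "z": -0.36, "wx": 0, "wy": 0, "wz": 0, "grip": 0},
  {"x": 0.06, "y": 0, "z": -0.38, "wx": 0, "wy": 0, "wz": 0, "grip": 0},
])

```text
clock: 3.1
position: [0.6426, 0.0688, 0.1866]
orientation: [0.0, 1.0, -0.03, 0.0]
contact_force: [0.6, -0.2, 1.5]
finger_gap: 0.0005
gripper_force: 0.5
```

Emit:
send_rows([
  {"x": 0, "y": 0, "z": -0.02, "wx": 0, "wy": 0, "wz": 0, "grip": 0},
  {"x": 0, "y": 0, "z": -0.04, "wx": 0, "wy": 0, "wz": 0, "grip": 0},
  {"x": 0, "y": 0, "z": -0.06, "wx": 0, "wy": 0, "wz": 0, "grip": 0},
  {"x": 0, "y": 0, "z": -0.08, "wx": 0, "wy": 0, "wz": 0, "grip": 0},
  {"x": 0, "y": 0, "z": -0.09, "wx": 0, "wy": 0, "wz": 0, "grip": 0},
  {"x": 0, "y": 0, "z": -0.1, "wx": 0, "wy": 0, "wz": 0, "grip": 0},
  {"x": 0, "y": 0, "z": -0.1, "wx": 0, "wy": 0, "wz": 0, "grip": 0},
  {"x": 0, "y": 0, "z": -0.1, "wx": 0, "wy": 0, "wz": 0, "grip": 0},
])

```text
clock: 3.9
position: [0.6425, 0.0688, 0.1566]
orientation: [0.0, 1.0, -0.03, 0.0]
contact_force: [-0.4, -0.1, 0.9]
finger_gap: 0.0005
gripper_force: 0.0
```

Emit:
send_rows([
  {"x": 0, "y": 0, "z": -0.015, "wx": 0, "wy": 0, "wz": 0, "grip": 0},
  {"x": 0, "y": 0, "z": -0.03, "wx": 0, "wy": 0, "wz": 0, "grip": 0},
  {"x": 0, "y": 0, "z": -0.04, "wx": 0, "wy": 0, "wz": 0, "grip": 0},
  {"x": 0, "y": 0, "z": -0.045, "wx": 0, "wy": 0, "wz": 0, "grip": 0},
  {"x": 0, "y": 0, "z": -0.05, "wx": 0, "wy": 0, "wz": 0, "grip": 0},
  {"x": 0, "y": 0, "z": -0.05, "wx": 0, "wy": 0, "wz": 0, "grip": 0},
])

```text
clock: 4.5
position: [0.6424, 0.0688, 0.1413]
orientation: [-0.0, 1.0, -0.03, -0.0]
contact_force: [-0.3, 0.3, 0.8]
finger_gap: 0.0005
gripper_force: 0.0
```

Emit:
send_rows([
  {"x": 0, "y": 0, "z": -0.003, "wx": 0, "wy": 0, "wz": 0, "grip": 0},
  {"x": 0, "y": 0, "z": -0.006, "wx": 0, "wy": 0, "wz": 0, "grip": 0},
  {"x": 0, "y": 0, "z": -0.006, "wx": 0, "wy": 0, "wz": 0, "grip": 0},
])

```text
clock: 4.8
position: [0.6425, 0.0688, 0.1404]
orientation: [0.0, 1.0, -0.03, 0.0]
contact_force: [-2.1, -0.7, 4.0]
finger_gap: 0.0004
gripper_force: 1.8
```

Emit:
send_rows([
  {"x": 0, "y": 0, "z": -0.003, "wx": 0, "wy": 0, "wz": 0, "grip": 0},
  {"x": 0, "y": 0, "z": -0.003, "wx": 0, "wy": 0, "wz": 0, "grip": 0},
  {"x": 0, "y": 0, "z": -0.003, "wx": 0, "wy": 0, "wz": 0, "grip": 0},
])

```text
clock: 5.1
position: [0.6426, 0.0688, 0.1403]
orientation: [0.0, 1.0, -0.03, 0.0]
contact_force: [-4.5, 0.4, 8.2]
finger_gap: 0.0004
gripper_force: 4.0
```

The height has stopped changing while the force rises to 8 N, so the cover is against its stop. I'll lift off and move above the start key.

Emit:
send_rows([
  {"x": 0, "y": 0, "z": 0.1, "wx": 0, "wy": 0, "wz": 0, "grip": 0},
  {"x": 0, "y": 0, "z": 0.23, "wx": 0, "wy": 0, "wz": 0, "grip": 0},
  {"x": -0.05, "y": -0.08, "z": 0.3, "wx": 0, "wy": 0, "wz": 0, "grip": 0},
  {"x": -0.1, "y": -0.2, "z": 0.3, "wx": 0, "wy": 0, "wz": 0, "grip": 0},
  {"x": -0.15, "y": -0.32, "z": 0.3, "wx": 0, "wy": 0, "wz": 0, "grip": 0},
  {"x": -0.2, "y": -0.44, "z": 0.3, "wx": 0, "wy": 0, "wz": 0, "grip": 0},
  {"x": -0.25, "y": -0.54, "z": 0.25, "wx": 0, "wy": 0, "wz": 0, "grip": 0},
  {"x": -0.25, "y": -0.54, "z": 0.25, "wx": 0, "wy": 0, "wz": 0, "grip": 0},
])

```text
clock: 5.9
position: [0.5652, -0.096, 0.2118]
orientation: [-0.0, 0.999, -0.032, -0.002]
contact_force: [-0.9, 0.1, 0.1]
finger_gap: 0.0003
gripper_force: 0.0
```

Run:
```python
from h import *
camera("top");camera("top")
s=observe();c=get_calibration("wrist");im=camera("wrist");cv2.imwrite("pics/w2.png",im)
np.save("w2.npy",c,allow_pickle=True)
print(s["position"],s["orientation"],s["contact_force"],s["clock"])
C=np.array([.616,-.0115,0]);Rz=R.from_euler("z",-.0585)
W=lambda p:C+Rz.apply(p)
for a in(0,.05,.1,.2):print(a,[np.round(proj(c,W([.075-.13*np.cos(a)-.004*np.sin(a),y,.119+.13*np.sin(a)+.004*np.cos(a)]))) for y in(.04,.14)])
print("start",proj(c,W([-.043,-.084,.123])),"tip",proj(c,s["position"]-np.array([0,0,.017])))
S=camera("side");cv2.imwrite("pics/s2.png",cv2.resize(S[110:280,120:320],None,fx=3,fy=3))
```

```text
[ 0.56716681 -0.09335387  0.2134934 ] [-3.70024738e-04  9.99524026e-01 -3.08470823e-02 -2.02927427e-04] [-0.26654034  0.06842722 -0.11759198] 6.0
0 [array([101., 207.]), array([-21., 207.])]
0.05 [array([ 97., 210.]), array([-28., 210.])]
0.1 [array([ 93., 212.]), array([-36., 212.])]
0.2 [array([ 84., 215.]), array([-52., 216.])]
start (np.float64(252.94015026641452), np.float64(192.4109841940321)) tip (np.float64(253.7845876988909), np.float64(227.3944861163776))
```

View pics/w2.png

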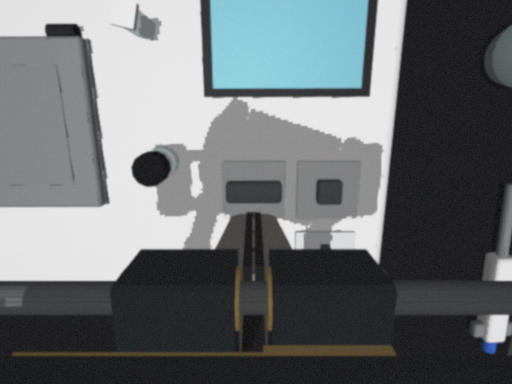

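View pics/s2.png

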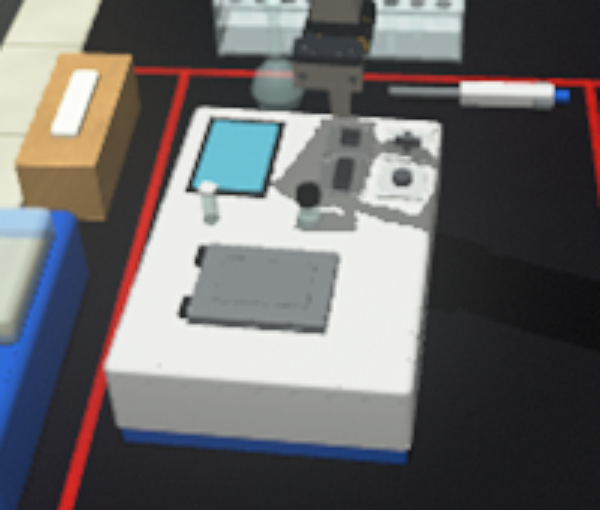

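The cover is lying flat: its edge is at row 207 in the wrist view, and the model at 0 rad predicts 207. The start key is at (253,191), within about 1 px of the prediction, and the fingers are over it. Next I'll descend and press it.

Emit:
send_rows([
  {"x": 0, "y": 0, "z": -0.08, "wx": 0, "wy": 0, "wz": 0, "grip": 0},
  {"x": 0, "y": 0, "z": -0.16, "wx": 0, "wy": 0, "wz": 0, "grip": 0},
  {"x": 0, "y": 0, "z": -0.21, "wx": 0, "wy": 0, "wz": 0, "grip": 0},
  {"x": 0, "y": 0, "z": -0.23, "wx": 0, "wy": 0, "wz": 0, "grip": 0},
  {"x": 0, "y": 0, "z": -0.24, "wx": 0, "wy": 0, "wz": 0, "grip": 0},
  {"x": 0, "y": 0, "z": -0.25, "wx": 0, "wy": 0, "wz": 0, "grip": 0},
  {"x": 0, "y": 0, "z": -0.255, "wx": 0, "wy": 0, "wz": 0, "grip": 0},
  {"x": 0, "y": 0, "z": -0.255, "wx": 0, "wy": 0, "wz": 0, "grip": 0},
])

```text
clock: 6.9
position: [0.5682, -0.0932, 0.1384]
orientation: [0.0, 1.0, -0.03, 0.001]
contact_force: [0.7, 1.4, 2.3]
finger_gap: 0.0003
gripper_force: 1.3
```

Emit:
send_rows([
  {"x": 0, "y": 0, "z": -0.004, "wx": 0, "wy": 0, "wz": 0, "grip": 0},
  {"x": 0, "y": 0, "z": -0.008, "wx": 0, "wy": 0, "wz": 0, "grip": 0},
  {"x": 0, "y": 0, "z": -0.008, "wx": 0, "wy": 0, "wz": 0, "grip": 0},
])

```text
clock: 7.2
position: [0.5681, -0.0932, 0.1356]
orientation: [0.0, 1.0, -0.03, 0.001]
contact_force: [2.1, 2.1, 4.3]
finger_gap: 0.0005
gripper_force: 1.9
```

Emit:
send_rows([
  {"x": 0, "y": 0, "z": -0.004, "wx": 0, "wy": 0, "wz": 0, "grip": 0},
  {"x": 0, "y": 0, "z": -0.007, "wx": 0, "wy": 0, "wz": 0, "grip": 0},
  {"x": 0, "y": 0, "z": -0.007, "wx": 0, "wy": 0, "wz": 0, "grip": 0},
])

```text
clock: 7.5
position: [0.5682, -0.0932, 0.1352]
orientation: [0.0, 1.0, -0.03, 0.001]
contact_force: [-2.2, 4.0, 14.2]
finger_gap: 0.0004
gripper_force: 7.0
```

The position has stopped at 0.135 m with the force at 14 N, so the key is at its bottom stop. I'll lift clear.

Emit:
send_rows([
  {"x": 0, "y": 0, "z": 0.05, "wx": 0, "wy": 0, "wz": 0, "grip": 0},
  {"x": 0, "y": 0, "z": 0.17, "wx": 0, "wy": 0, "wz": 0, "grip": 0},
  {"x": 0, "y": 0, "z": 0.33, "wx": 0, "wy": 0, "wz": 0, "grip": 0},
  {"x": 0, "y": 0, "z": 0.45, "wx": 0, "wy": 0, "wz": 0, "grip": 0},
  {"x": -0.1, "y": 0, "z": 0.5, "wx": 0, "wy": 0, "wz": 0, "grip": 0},
  {"x": -0.2, "y": 0, "z": 0.5, "wx": 0, "wy": 0, "wz": 0, "grip": 0},
  {"x": -0.2, "y": 0, "z": 0.5, "wx": 0, "wy": 0, "wz": 0, "grip": 0},
])

```text
clock: 8.2
position: [0.5049, -0.0932, 0.283]
orientation: [0.0, 1.0, -0.031, -0.001]
contact_force: [0.1, -0.7, 0.1]
finger_gap: 0.0006
gripper_force: 0.0
```

Run:
```python
from h import *
S=camera("side");cv2.imwrite("pics/s3.png",cv2.resize(S[110:280,120:320],None,fx=3,fy=3))
print(observe()["position"],observe()["contact_force"])
```

```text
[ 0.50622168 -0.09333369  0.28274544] [ 0.07949548 -0.42742923  0.87711345]
```

View pics/s3.png

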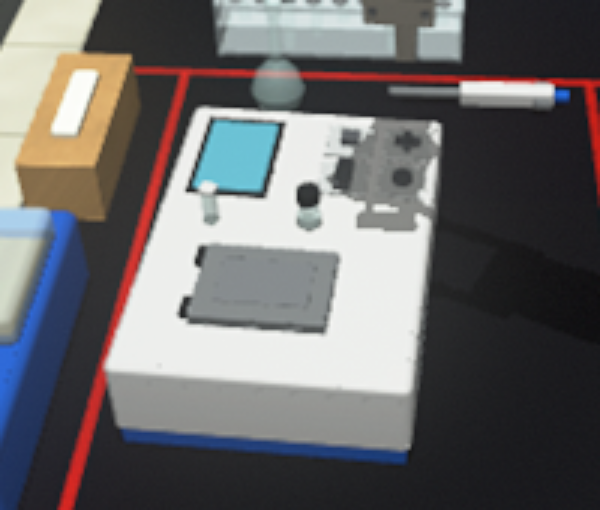

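The cover is shut (crop 185–340, 245–330). The vial at (308,205) and the cuvette at (208,200) have not moved, and the hand is clear above.

```bash
python3 -c "
from plant import *
print(hand_in())"
```

```text
the job is handed in; nothing more can be done
None
```

I pushed the cover shut, then pressed the start key to its stop and released it; the hand is clear and the job is handed in, but no verdict came back.

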